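# Close the snap-press die and set the sunken pressure knob

### The job

Get the snap press ready on the dressmaker's table: find the upper die half that belongs to the lower half in the press bed (same outline, one nose), lower it gently onto it, nose over nose, until it sits fully home, and let go. Then, with the die closed, turn the knob sunk in the console's well until its pointer points straight at the raised index rib on the ring, and let go. Leave the other two upper halves, the cones, spool, dish, weight, shears and box where they are.

Things in the scene. Friction and masses are not known exactly. Their poses are not given: they have to be found in the camera images.
- upper_grip (a point): Original upper die half, bare steel, loose, upright on the table, 104 x 64 mm, 58 mm high, 0.5 kg: a 24 mm thick half with a flat-sided grip rib on top (56 mm along x, 18 mm along y, 34 mm high). From above: a rectangle with ONE narrower nose (34 mm wide, 24 mm long) at +x. This point is the rib's centre, 41 mm above the underside, 17 mm above the plate; x to the nose, z up.
- upper_nose (a point): Middle of the nose end of that upper half, on its underside (52 mm from the middle along +x).
- upper_tail (a point): Middle of the other end of that upper half, on its underside (52 mm from the middle along -x).
- spare_plain_grip (a point): Centre of the grip rib (41 mm above the underside) of another upper half of the same steel and the same size, with a plain rectangular outline and no nose. It does not fit this lower half.
- spare_double_grip (a point): Centre of the grip rib (41 mm above the underside) of a third upper half, the same steel and size, with a nose at BOTH ends. It does not fit this lower half.
- bed: Press bed, fixed: grey plate 130 (x) x 150 (y) x 25 mm; in its middle the steel lower die half, outline as the original upper half, nose to +x, 16 mm high: its flat parting face is 41 mm above the table. On that stands a T-shaped key 12 mm high, 14 mm wide: cross bar along y, its middle line 12 mm to the nose side of the middle, stem from there to the tail. Origin: centre of the underside.
- seat_nose (a point): Nose end of the lower half on its parting face: where upper_nose lies when the die is closed and the upper half's underside rests on the parting face. The key then fills the upper half's slot; the other upper halves, or this one the wrong way round, stand 12 mm proud.
- seat_tail (a point): Tail end of the lower half on its parting face: where upper_tail lies when the die is closed.
- console: Pressure console of the press, fixed: a cream block 140 x 140 x 60 mm. In the middle of its top is a round well, 88 mm across and 40 mm deep (floor 20 mm above the table), with the knob standing in it. Origin: centre of the underside.
- knob (a joint): Angle of the sunken knob on its console, rad, growing anticlockwise from above; stops at -0.9 and 2.9. It stays where it is left (friction about 0.08 N m). From its start it has to turn clockwise, 1.0 to 2.9 rad, to the index rib.
- knob_hub (a point): On the knob's axis at the top of the knob, 57 mm above the table, 3 mm below the console's top. The black knob is an upright bar with flat parallel sides 14 mm apart, from 23 to 57 mm above the table, from 22 mm behind the axis to 24 mm ahead; from there a pointer 5 mm wide goes on to 34 mm, with a white line on top. x points along the pointer.
- knob_tip (a point): Tip of the knob's pointer, 34 mm from the axis, at the top of the knob.
- index_rib (a point): Top of the index rib: the one raised dark steel rib (12 x 5 mm) on the aluminium ring round the mouth of the well (ring 90 mm inside, 112 mm outside, 4 mm above the console's top; the rib's top 8 mm above it). The ring is fixed.
- index_aim (a point): Point in the well, level with the knob's top, 34 mm from the axis towards the index rib: where the pointer's tip must be.
- cone_a: Bystander: thread cone, 66 mm across the foot, 138 mm tall, upright. Origin: centre of the underside.
- cone_b: Bystander: thread cone, like cone_a. Origin: centre of the underside.
- spool: Bystander: thread spool, 36 mm across, 70 mm tall, upright, standing among the die halves. Origin: centre of the underside.
- pin_dish: Bystander: round cream pin dish, 104 mm across, 24 mm high. Origin: centre of the underside.
- weight: Bystander: iron pattern weight, 84 mm disc 22 mm high with a knob on top, 64 mm high in all. Origin: centre of the underside.
- shears: Bystander: shears lying flat, 230 mm long, 13 mm high. Origin: near the pivot, at table level.
- chalk_box: Bystander: cardboard chalk box, 110 x 70 x 39 mm. Origin: centre of the underside.
- upper: The same original upper half; origin at the centre of its underside, axes as at upper_grip. A T-shaped slot 14 mm deep and 18 mm wide in its underside takes the key of the lower half with 2 mm to spare on each side, one way round only.
There are look-alikes about, which are no part of the job. What is shaped like the upper but green or turquoise is not meant.

How it is judged:
By the outcome, as a careful person would: the job done as asked, in the order asked, and still so for the second after the job is handed in, with the robot touching nothing.
It also fails if it takes over 72 s, if anything falls off the work surface, if the arm or the gripper's body presses on something with over 40 N, if the wrist force passes 120 N, or if a joint passes its speed limit or range.

### The arm

A 6-joint arm with a two-finger parallel gripper is mounted at the origin on the work surface. World frame = base frame: x ahead of the robot, y to its left, z up, the work surface at z = 0. Lengths are in m, angles in rad, forces in N, time in s.
With the tool pointing down it reaches from about 0.35 to 0.975 m from the base axis. Payload 4.9 kg.
Tool frame: the origin (TCP) lies at the very end of the fingers, on their centre line; the grasp point (between the pads) lies 19 mm behind it (ctrl.grip_point_offset is the distance from the TCP to the grasp point, in m); z points along the fingers, y is the line along which they close (so a half turn about z gives the same grasp; the last joint's range is limited). The gripper opens to 85 mm and grips with 20 to 120 N. Pads are 22 mm wide; open, the fingers measure 114 mm over their backs; the gripper's body (76 mm by 85 mm) begins 54 mm behind the grasp point. The pads swing forward as they close: fully open they stand 13 mm farther back than shut.
Start: joints at [1.09, 0.053, 1.613, -0, 1.476, -0.119], TCP at [0.221, 0.585, 0.231] pointing down, gripper open.
Joint ranges: [-3.01, 3.01], [-1.01, 2.22], [0.06, 2.58], [-1.02, 4.17], [0.09, 2.62], [-3.14, 3.14]. Speed limits (rad/s): [2.57, 2.57, 3.14, 3.14, 3.14, 3.14].

### API

Orientations are given as a rotation vector (axis times angle).
In Python, from station import ctrl gives the robot as it stands.
- The arm moves only by the tool send_rows, never from a script. Its argument "rows" is a list of rows, each a list of 3 entries, a list of its own where there are three numbers: the finger opening in cm, from 0 to 8.54, then the shift along the tool's x, y, z in cm, then the turn about the tool's z in degrees. A call has 1 to 10 rows; each row shifts and turns the commanded pose from where the row before left it, along the tool's axes as they then stand; what a row does not reach is not made up. A row lasts 1/8 s, in which the tool goes at most 62.5 mm and 10.7 degrees, less where a joint would pass 70% of its speed; a pose out of reach is approached as far as the arm can. A call with a gripper value outside its range is refused whole. The fingers move at their own pace and stop on an object; "newtons" is the grip in N (left out, the last holds). Time passes only in rows, so rows that do not move let the fingers close. It gives the time, the measured TCP pose, the force, the opening and the grip force at its end, in the units of the state.
- ctrl.get_obs(): the state, without advancing time (a new reading comes with each control period).
- ctrl.get_image(name): name is "scene" or "side" or "wrist"; returns a dict with "frame" (480x640x3 uint8, red, green, blue), "range_z" (480x640 float32, m along the optical axis (not along the pixel's ray), 0 where there is no reading), "fx", "fy", "cx", "cy" (pixels), "k1" (the pictures are not rectified: a ray, as slopes to the right and down, at radius r is drawn at 1 + k1 r^2 times it, then the intrinsics apply), "cam_to_world" (4x4, takes a point from camera to world coordinates). Camera axes: x right, y down, z forward; pixel columns grow to the right and rows downward; lengths in m; the calibration is good to about 2 mm. A picture is of the moment at which its call begins.
- ctrl.finish_job(): hands the job in; it is judged then, once.
The state is a dict: "t": time; "q": joint angles; "dq": joint speeds; "effort": joint torques, N m; "tool_pos": TCP position; "tool_rot": TCP orientation; "contact_force": force on the tool from outside, world axes, zero at the start; "wrist_torque": the same for the moment, N m; "opening": finger opening in m; "grip_force": force on a finger pad.
Only numpy, scipy, OpenCV 4.12 (cv2) and the standard library are available. Lean on these libraries where they do the work, as an engineer would, in place of code of your own. Each camera call takes 0.05 s, during which the arm holds its last target. There are 200 camera calls.

## Working session

There is one attempt and no reset: what is moved stays moved. The work goes in short steps, Python scripts to look and compute and a tool call to move; the robot and the scene stay as the last step left them, time stands still between calls to the robot, and variables do not carry over. Pictures are saved under pics/ and viewed, at most 10 in all, crops included, and the job is handed in when it is done.

Besides the shell and the picture viewer there is one more tool, called after "Request:" by a JSON object that holds its "name" and its "arguments", one argument or row to a line. send_rows: Moves the arm, as the interface text tells. Its arguments: {"type":"object","properties":{"rows":{"type":"array","items":{"type":"array"}},"newtons":{"type":"number"}},"required":["rows"]}

```bash
mkdir -p pics; cat > h.py <<'E'
import numpy as np, cv2
from station import ctrl
def cap(n,fn=None):
    im=ctrl.get_image(n); im['frame']=np.array(im['frame'])
    if fn: cv2.imwrite(fn,im['frame'][:,:,::-1])
    np.savez('%s.npz'%n,**im); return im
def load(n): 
    d=np.load('%s.npz'%n); return {k:d[k] for k in d.files}
def rays(im,uv):
    K=np.array([[im['fx'],0,im['cx']],[0,im['fy'],im['cy']],[0,0,1.]],float)
    uv=np.array(uv,float).reshape(-1,1,2)
    p=cv2.undistortPoints(uv,K,np.array([float(im['k1']),0,0,0,0]))[:,0]
    return np.c_[p,np.ones(len(p))]
def plane(im,uv,z):
    T=im['cam_to_world'];d=rays(im,uv)@T[:3,:3].T;o=T[:3,3]
    return o+d*((z-o[2])/d[:,2])[:,None]
def cloud(im):
    v,u=np.mgrid[:480,:640];r=rays(im,np.stack([u,v],-1).reshape(-1,2))
    P=r*im['range_z'].reshape(-1,1);T=im['cam_to_world']
    P=P@T[:3,:3].T+T[:3,3];P[im['range_z'].ravel()<=0]=np.nan
    return P.reshape(480,640,3)
E
python3 - <<'E'
from h import *
for n in('scene','side','wrist'):
    im=cap(n,f'pics/{n}0.png');print(n,im['fx'],im['k1'],im['cam_to_world'].round(3).tolist())
print(ctrl.get_obs())
E
```

```text
scene 496.0984244955508 -0.08765299412491886 [[-0.514, 0.687, -0.514, 1.185], [0.858, 0.404, -0.318, 0.406], [-0.011, -0.604, -0.797, 1.092], [0.0, 0.0, 0.0, 1.0]]
side 493.49338819432575 -0.008560596701306033 [[0.695, -0.519, 0.497, -0.058], [-0.719, -0.518, 0.464, -0.553], [0.016, -0.68, -0.733, 0.964], [0.0, 0.0, 0.0, 1.0]]
wrist 402.46935388455427 -0.06591449997156201 [[0.354, 0.899, 0.259, 0.155], [0.935, -0.34, -0.099, 0.609], [-0.001, 0.277, -0.961, 0.373], [0.0, 0.0, 0.0, 1.0]]
{'t': 0.15, 'q': array([ 1.09001112e+00,  5.32109114e-02,  1.61395359e+00,  2.56146955e-05,
        1.47598756e+00, -1.18995618e-01]), 'dq': array([-1.84660833e-05, -3.03601368e-03, -5.06177416e-03,  8.24215115e-05,
        1.01854418e-03,  1.39046232e-03]), 'effort': array([-2.05832148e-04, -3.94246924e+01, -3.70718372e+01, -2.31101021e-04,
        4.66950805e-03, -3.62973992e-05]), 'tool_pos': array([0.22098876, 0.58412358, 0.23035684]), 'tool_rot': array([-5.65119791e-01, -3.08985296e+00,  2.32798844e-03]), 'contact_force': array([-0.73677777,  0.41649897,  0.70049978]), 'wrist_torque': array([0.0360316 , 0.01311303, 0.01689113]), 'grip_force': 0.0, 'opening': 0.08594829769344259}
```

View pics/scene0.png

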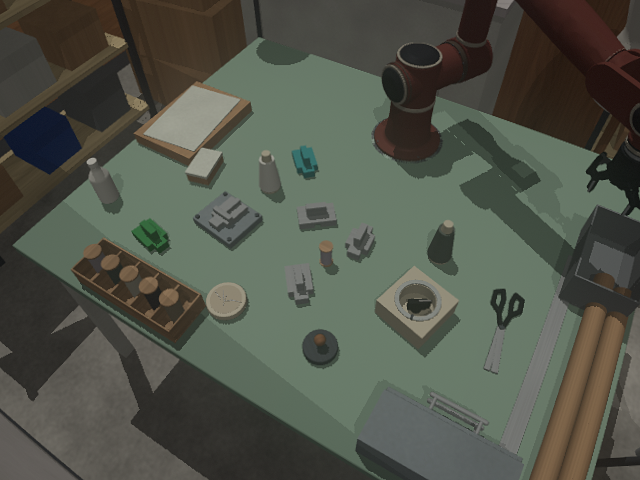

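View pics/side0.png

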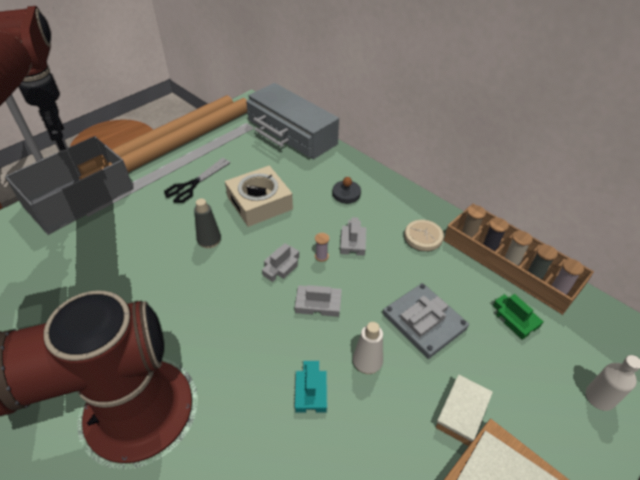

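The scene view shows three grey halves at about (317,215), (360,240) and (300,282), the bed at (228,218) and the console at (418,303). The side view shows the same halves at (318,299), (281,261) and (353,236). I'll enlarge both views and measure.

```bash
python3 - <<'E'
from h import *
a=load('scene');b=load('side')
f=lambda im,x,y:cv2.resize(im['frame'][y:y+150,x:x+200],None,fx=4,fy=4,interpolation=cv2.INTER_CUBIC)[:,:,::-1]
c1=cv2.resize(a['frame'][190:310,270:390],(400,400),interpolation=cv2.INTER_CUBIC)
c2=cv2.resize(b['frame'][205:325,250:370],(400,400),interpolation=cv2.INTER_CUBIC)
cv2.imwrite('pics/crop1.png',np.clip(np.hstack([c1,c2])[:,:,::-1]*1.4,0,255))
for im,n,px in((a,'scene',dict(plain=(317,211),A=(360,238),B=(299,279),bed=(228,215),console=(418,303),tealA=(305,160))),(b,'side',dict(plain=(318,296),A=(281,258),B=(353,233),bed=(425,315),console=(258,190)))):
    C=cloud(im)
    for k,(u,v) in px.items(): print(n,k,C[v,u].round(3))
    # height-cluster of low saturation
    hsv=cv2.cvtColor(im['frame'],cv2.COLOR_RGB2HSV)
    m=((C[...,2]>0.044)&(C[...,2]<0.075)&(hsv[...,1]<50)).astype(np.uint8)
    N,l,s,ce=cv2.connectedComponentsWithStats(m)
    for i in range(1,N):
        if s[i,4]>40:
            P=C[l==i];r=cv2.minAreaRect(P[:,:2].astype(np.float32)*1000)
            print(ce[i].round(),s[i,4],P.mean(0).round(3),[np.round(x,1) for x in r])
E
```

```text
scene plain [ 0.442 -0.072  0.042]
scene A [0.476 0.08  0.058]
scene B [0.664 0.012 0.061]
scene bed [ 0.589 -0.266  0.058]
scene console [0.576 0.291 0.059]
scene tealA [ 0.294 -0.204  0.048]
[413.  13.] 673 [-0.65  -0.281  0.059] [array([-652.7, -303.2]), array([ 37.8, 444.1]), np.float64(1.1)]
[500.  28.] 171 [-0.726  0.069  0.059] [array([-807.6,   64.6]), array([ 40.9, 335.4]), np.float64(87.9)]
[193. 118.] 1775 [ 0.306 -0.632  0.046] [array([ 301.8, -638.2]), array([284.3, 203.9]), np.float64(5.7)]
[269. 178.] 164 [ 0.419 -0.248  0.059] [array([ 415.8, -248.4]), array([28.4, 54.5]), np.float64(46.3)]
[105. 188.] 165 [ 0.69  -0.639  0.06 ] [array([ 688.9, -642.8]), array([32.6, 58.9]), np.float64(65.1)]
[227. 209.] 288 [ 0.57  -0.286  0.052] [array([ 568. , -294.2]), array([88.5, 63.7]), np.float64(16.0)]
[315. 207.] 178 [ 0.441 -0.077  0.056] [array([439.2, -79.1]), array([23.6, 56. ]), np.float64(38.1)]
[592. 288.] 650 [0.32  0.648 0.06 ] [array([258.3, 611.5]), array([300.1, 136.6]), np.float64(32.4)]
[617. 228.] 418 [0.094 0.667 0.06 ] [array([ 93.3, 667.6]), array([ 14.7, 1
[... 2957 characters left out ...]
rray([ 866.4, -473.3]), array([18.1, 37.8]), np.float64(10.3)]
[319. 291.] 247 [ 0.436 -0.082  0.056] [array([438.3, -79.5]), array([22.8, 56.1]), np.float64(38.4)]
[426. 311.] 398 [ 0.566 -0.289  0.052] [array([ 562. , -279.8]), array([65.8, 78.9]), np.float64(67.0)]
[368. 356.] 261 [ 0.386 -0.273  0.06 ] [array([ 391.9, -269.6]), array([33. , 57.7]), np.float64(30.6)]
[606. 391.] 332 [ 0.657 -0.658  0.06 ] [array([ 662.7, -657.8]), array([58.7, 28.3]), np.float64(80.1)]
[499. 463.] 1494 [ 0.395 -0.577  0.045] [array([ 381.6, -598.3]), array([107.1, 133.3]), np.float64(6.2)][ WARN:0@0.169] global loadsave.cpp:1063 imwrite_ Unsupported depth image for selected encoder is fallbacked to CV_8U.
```

View pics/crop1.png

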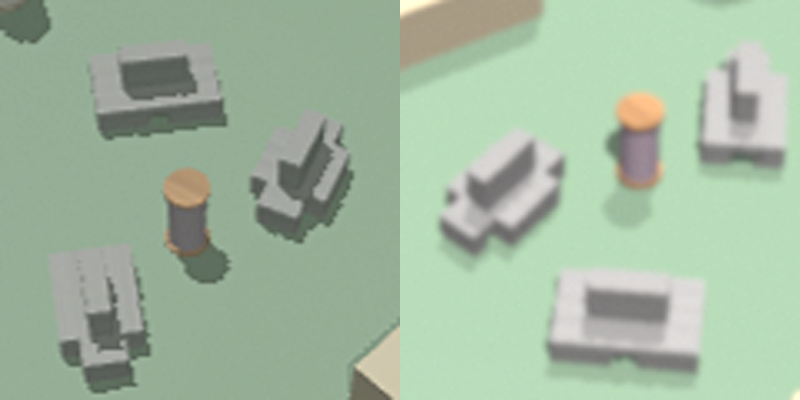

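Half B, at about (0.651, 0) with yaw 40° and its nose towards +x+y, is the single-nosed original. I'll move above it.

Request:
{"name": "send_rows", "arguments": {
  "rows": [
    [8.5, [-5.1, -3.3, 0], 0],
    [8.5, [-5.1, -3.3, 0], 0],
    [8.5, [-5.1, -3.3, 0], 0],
    [8.5, [-5.1, -3.3, 0], 0],
    [8.5, [-5.1, -3.3, 0], 0],
    [8.5, [-5.1, -3.3, 0], 0],
    [8.5, [-5.1, -3.3, 0], 0],
    [8.5, [-5.1, -3.3, 0], 0],
    [8.5, [-5.1, -3.3, 0], 0],
    [8.5, [-5.1, -3.3, 0], 0]
  ]
}}

```text
t: 1.4
tool_pos: [0.5822, 0.0936, 0.2311]
tool_rot: [-0.566, -3.09, -0.0]
contact_force: [0.9, 0.1, -0.4]
opening: 0.0847
grip_force: 0.0
```

Request:
{"name": "send_rows", "arguments": {
  "rows": [
    [8.5, [-5.1, -3.3, 0], 0],
    [8.5, [-5.1, -3.3, 0], 0],
    [8.5, [0, 0, 0], -10],
    [8.5, [0, 0, 0], -10],
    [8.5, [0, 0, 0], -10],
    [8.5, [0, 0, 0], -10],
    [8.5, [0, 0, 0], -10],
    [8.5, [0, 0, 0], -10],
    [8.5, [0, 0, 0], 0],
    [8.5, [0, 0, 0], 0]
  ]
}}

```text
t: 2.65
tool_pos: [0.6533, -0.0024, 0.231]
tool_rot: [1.052, -2.96, -0.0]
contact_force: [-0.2, 0.4, 0.3]
opening: 0.085
grip_force: 0.0
```

```bash
python3 - <<'E'
from h import *
im=cap('wrist','pics/wrist1.png')
o=ctrl.get_obs();R=cv2.Rodrigues(o['tool_rot'])[0]
print(o['t'],o['q'].round(3),o['tool_pos'].round(4),R.round(3).tolist(),o['contact_force'].round(1))
C=cloud(im)
m=((C[...,2]>0.05)&(C[...,2]<0.07)).astype(np.uint8)
N,l,s,ce=cv2.connectedComponentsWithStats(m)
for i in range(1,N):
    if s[i,4]>100:
        P=C[l==i];r=cv2.minAreaRect(P[:,:2].astype(np.float32)*1000);print(ce[i].round(),s[i,4],P.mean(0).round(4),[np.round(x,1) for x in r])
a=load('scene');b=load('side')
c1=cv2.resize(a['frame'][185:250,185:270],(400,306),interpolation=cv2.INTER_CUBIC)
c2=cv2.resize(b['frame'][280:355,380:470],(400,306),interpolation=cv2.INTER_CUBIC)
cv2.imwrite('pics/crop2.png',np.hstack([c1,c2])[:,:,::-1])
E
```

```text
2.7 [-0.118  0.119  1.543  0.     1.48  -2.372] [ 0.6533 -0.0024  0.2311] [[-0.775, -0.632, -0.0], [-0.632, 0.775, 0.0], [0.0, 0.0, -1.0]] [-1.   0.   0.3]
[553.  87.] 2117 [0.4557 0.0697 0.0577] [array([454.9,  70.8]), array([56.7, 19.7]), np.float64(6.6)]
[408. 141.] 108 [0.5581 0.0094 0.0679] [array([558.2,   9.8]), array([25.8,  8.4]), np.float64(26.7)]
[321. 225.] 1547 [0.6503 0.0011 0.0582] [array([651.,   2.]), array([56.2, 17.6]), np.float64(38.9)]
[ 18. 265.] 1213 [ 0.8415 -0.1793  0.0568] [array([ 855.5, -174.5]), array([100.5,  40.3]), np.float64(26.1)]
[576. 325.] 6724 [0.5766 0.2343 0.0605] [array([568.3, 258.5]), array([ 87.3, 130.3]), np.float64(75.2)]
[612. 349.] 805 [0.5699 0.2856 0.0565] [array([567.9, 290.7]), array([14.9, 55.3]), np.float64(30.4)]
[630. 387.] 556 [0.5843 0.3325 0.0589] [array([583.6, 340.5]), array([30.6, 34.3]), np.float64(76.5)]
[349. 410.] 641 [0.7692 0.1327 0.0589] [array([770.4, 134.5]), array([24. , 26.6]), np.float64(37.8)]
```

View pics/wrist1.png

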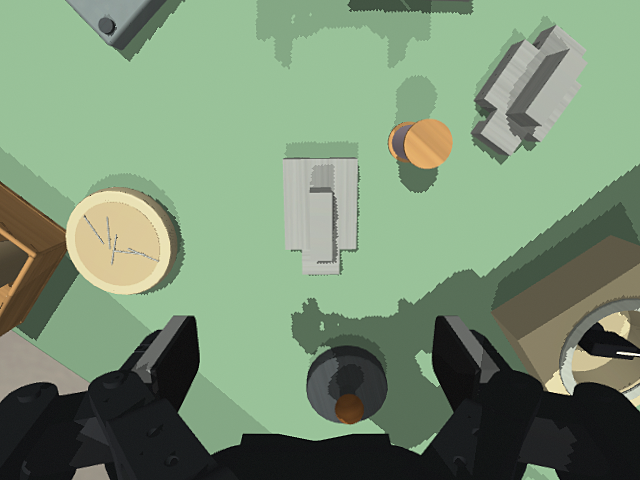

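View pics/crop2.png

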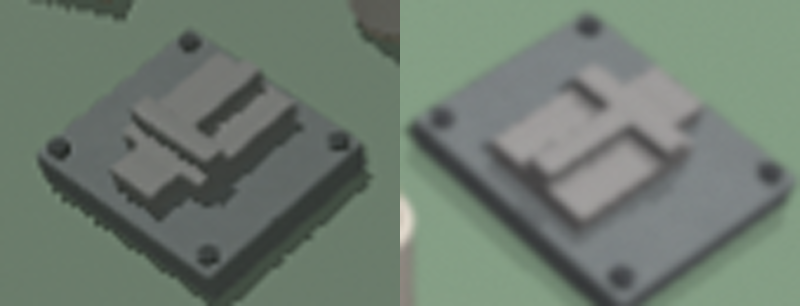

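The wrist view shows the original at (321,215) with its nose downward in the image, which is world +x+y. The spool at (430,143) is clear of it. The bed crops show the nose pointing at roughly -18° yaw. I'll grasp now.

Request:
{"name": "send_rows", "arguments": {
  "rows": [
    [7, [0, 0.5, 4], 0],
    [6, [0, 0, 5], 0],
    [6, [0, 0, 5], 0],
    [6, [0, 0, 4], 0],
    [6, [0, 0, 1.5], 0],
    [6, [0, 0, 0.6], 0],
    [0, [0, 0, 0], 0],
    [0, [0, 0, 0], 0],
    [0, [0, 0, 0], 0],
    [0, [0, 0, 0], 0]
  ],
  "newtons": 60
}}

```text
t: 3.95
tool_pos: [0.6516, 0.0015, 0.0325]
tool_rot: [-1.055, 2.956, -0.002]
contact_force: [-0.9, 1.6, 5.0]
opening: 0.017
grip_force: 61.0
```

Request:
{"name": "send_rows", "arguments": {
  "rows": [
    [0, [0, 0, 0], 0],
    [0, [0, 0, 0], 0],
    [0, [0, 0, -1], 0],
    [0, [0, 0, -2], 0],
    [0, [0, 0, -5], 0],
    [0, [0, 0, -5], 0],
    [0, [0, 0, -3], 0]
  ]
}}

```text
t: 4.82
tool_pos: [0.6512, 0.0013, 0.1947]
tool_rot: [-1.054, 2.955, -0.003]
contact_force: [0.3, -0.9, -6.8]
opening: 0.0169
grip_force: 59.8
```

Request:
{"name": "send_rows", "arguments": {
  "rows": [
    [0, [0, 0, -1], 9.5],
    [0, [0, 0, -1], 9.5],
    [0, [0, 0, -1], 9.5],
    [0, [0, 0, 0], 9.5],
    [0, [0, 0, 0], 9.5],
    [0, [0, 0, 0], 9.5],
    [0, [-2.1, -5, 0], 0],
    [0, [-2.1, -5, 0], 0],
    [0, [-2.1, -5, 0], 0],
    [0, [-2.1, -5, 0], 0]
  ]
}}

```text
t: 6.08
tool_pos: [0.6689, -0.2161, 0.2206]
tool_rot: [-0.484, -3.104, -0.0]
contact_force: [0.9, -0.2, -5.5]
opening: 0.017
grip_force: 60.2
```

Request:
{"name": "send_rows", "arguments": {
  "rows": [
    [0, [-2.1, -5, 0], 0],
    [0, [-2.1, -5, 0], 0],
    [0, [0, 0, 0], 0],
    [0, [0, 0, 0], 0],
    [0, [0, 0, 0], 0]
  ]
}}

```text
t: 6.7
tool_pos: [0.6789, -0.3213, 0.2204]
tool_rot: [-0.482, -3.104, -0.001]
contact_force: [0.1, -0.2, -6.5]
opening: 0.0169
grip_force: 60.6
```

```bash
python3 - <<'E'
from h import *
im=cap('wrist','pics/wrist2.png')
o=ctrl.get_obs();R=cv2.Rodrigues(o['tool_rot'])[0]
print(o['t'],o['q'].round(3),o['tool_pos'].round(4),R.round(3).tolist(),o['contact_force'].round(1))
C=cloud(im)
for lo,hi,nm in((.015,.033,'plate'),(.034,.047,'face'),(.048,.06,'key')):
    m=((C[...,2]>lo)&(C[...,2]<hi)&(abs(C[...,0]-.567)<.11)&(abs(C[...,1]+.29)<.11)).astype(np.uint8)
    N,l,s,ce=cv2.connectedComponentsWithStats(m)
    for i in range(1,N):
        if s[i,4]>100:
            P=C[l==i];r=cv2.minAreaRect(P[:,:2].astype(np.float32)*1000);print(nm,ce[i].round(),s[i,4],P.mean(0).round(4),[np.round(x,1) for x in r])
E
```

```text
6.75 [-0.541  0.349  1.292  0.     1.5   -1.804] [ 0.679  -0.3212  0.2205] [[-0.953, 0.303, -0.0], [0.303, 0.953, 0.0], [0.0, 0.0, -1.0]] [-0.2  0.6 -5.7]
plate [314.  90.] 19378 [ 0.579  -0.2905  0.0253] [array([ 573.8, -287.4]), array([150.8, 130.1]), np.float64(81.7)]
face [337.  41.] 2638 [ 0.5521 -0.2642  0.0413] [array([ 552.6, -264.3]), array([24.5, 56.1]), np.float64(81.6)]
face [284.  51.] 2703 [ 0.5468 -0.3032  0.0413] [array([ 547. , -303.4]), array([25.2, 56.4]), np.float64(82.0)]
face [323. 124.] 2492 [ 0.606  -0.2919  0.0413] [array([ 608.6, -292.4]), array([63.9, 33. ]), np.float64(82.1)]
key [315.  70.] 3483 [ 0.5682 -0.2866  0.0532] [array([ 557.3, -285.4]), array([63.9, 71.3]), np.float64(82.3)]
```

View pics/wrist2.png

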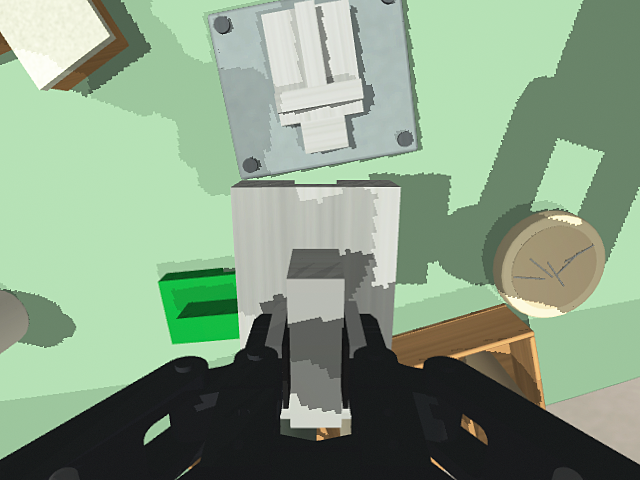

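The bed is seen unobstructed, with its nose at (325,130), yaw about -8.1° and centre (573.8, -287.4) mm. The held half's tail edge is at row 185. Next I'll measure the half in the tool frame.

```bash
python3 - <<'E'
from h import *
im=load('wrist');o=ctrl.get_obs();R=cv2.Rodrigues(o['tool_rot'])[0]
C=(cloud(im)-o['tool_pos'])@R*1000   # tool frame mm
m=(C[...,2]>4)&(C[...,2]<13)&(abs(C[...,1])<45)&(C[...,0]>0)&(C[...,0]<70)
P=C[m];print('plate z',np.median(P[:,2]),'n',m.sum(),'xmax',np.percentile(P[:,0],[99,100]))
Q=P[P[:,0]>25];
for x0 in(25,32,39,46):
    q=Q[(Q[:,0]>x0)&(Q[:,0]<x0+6)];print(x0,q[:,1].min().round(1),q[:,1].max().round(1))
for y0 in(-30,-20,-10,0,10,20):
    q=P[(P[:,1]>y0)&(P[:,1]<y0+8)]; print('y',y0,q[:,0].max().round(1))
m=(C[...,2]>-30)&(C[...,2]<-20)&(abs(C[...,1])<14)&(C[...,0]>0)&(C[...,0]<40)
P=C[m];print('rib',P[:,0].max(),P[:,1].min(),P[:,1].max(),np.median(P[:,2]))
E
```

```text
plate z 8.456312461714706 n 17067 xmax [51.9455889  52.22944268]
25 -32.5 31.9
32 -32.6 31.6
39 -32.6 31.6
46 -32.6 31.4
y -30 52.1
y -20 52.1
y -10 52.1
y 0 52.2
y 10 52.2
y 20 52.2
rib 28.474172730059 -13.999504401659681 13.997105393654534 -25.453476181058775
```

Request:
{"name": "send_rows", "arguments": {
  "rows": [
    [0, [0, 0, 0], -9.5],
    [0, [5, 1, 0], 0],
    [0, [5, 0.9, 0], 0],
    [0, [0.9, 0, 0], 0],
    [0, [0, 0, 4], 0],
    [0, [0, 0, 4], 0],
    [0, [0, 0, 3.5], 0],
    [0, [0, 0, 0], 0],
    [0, [0, 0, 0], 0],
    [0, [0, 0, 0], 0]
  ]
}}

```text
t: 8.0
tool_pos: [0.5756, -0.2892, 0.1085]
tool_rot: [0.225, 3.129, -0.004]
contact_force: [-0.8, -0.0, -6.0]
opening: 0.0171
grip_force: 60.6
```

```bash
python3 - <<'E'
from h import *
o=ctrl.get_obs();R=cv2.Rodrigues(o['tool_rot'])[0]
d=R.T@(np.array([.5738,-.2874,.0735])-o['tool_pos'])
print(o['t'],o['tool_pos'],'yaw',np.degrees(np.arctan2(R[1,0],R[0,0]))-180,'to go cm',d*100,o['contact_force'])
E
```

```text
8.0 [ 0.57556206 -0.28923947  0.10854208] yaw -8.21231710728344 to go cm [0.21709236 0.16456228 3.502877  ] [-0.77504646 -0.00651362 -6.03189959]
```

Request:
{"name": "send_rows", "arguments": {
  "rows": [
    [0, [0.2, 0.2, 0.5], 0],
    [0, [0, 0, 0.5], 0],
    [0, [0, 0, 0.5], 0],
    [0, [0, 0, 0.3], 0],
    [0, [0, 0, 0.2], 0],
    [0, [0, 0, 0.2], 0],
    [0, [0, 0, 0], 0]
  ]
}}

```text
t: 8.88
tool_pos: [0.572, -0.286, 0.0832]
tool_rot: [-0.225, -3.133, -0.0]
contact_force: [-0.4, -0.0, -6.0]
opening: 0.0169
grip_force: 60.6
```

```bash
python3 - <<'E'
from h import *
o=ctrl.get_obs();R=cv2.Rodrigues(o['tool_rot'])[0]
d=R.T@(np.array([.5738,-.2874,.0735])-o['tool_pos'])
print(o['t'],o['tool_pos'],'to go cm',d*100,o['contact_force'])
E
```

```text
8.875 [ 0.57199739 -0.28601656  0.08315764] to go cm [-0.19844462 -0.11122376  0.96570317] [-0.39493967 -0.00702069 -6.02473064]
```

Request:
{"name": "send_rows", "arguments": {
  "rows": [
    [0, [-0.2, -0.07, 0], 0],
    [0, [0, 0, 0.2], 0],
    [0, [0, 0, 0.2], 0],
    [0, [0, 0, 0.2], 0],
    [0, [0, 0, 0.1], 0],
    [0, [0, 0, 0], 0]
  ]
}}

```text
t: 9.62
tool_pos: [0.5738, -0.287, 0.0761]
tool_rot: [-0.225, -3.133, -0.0]
contact_force: [-0.3, -0.5, -4.6]
opening: 0.0167
grip_force: 60.6
```

```bash
python3 - <<'E'
from h import *
o=ctrl.get_obs();R=cv2.Rodrigues(o['tool_rot'])[0]
d=R.T@(np.array([.5738,-.2874,.0735])-o['tool_pos'])
print(o['t'],o['tool_pos'],'to go cm',d*100,o['contact_force'])
E
```

```text
9.625 [ 0.57382041 -0.2869788   0.07610747] to go cm [-0.00409299 -0.04200936  0.26074075] [-0.29294413 -0.52255904 -4.64033228]
```

Down smoothly. Now the last 2.6 mm.

Request:
{"name": "send_rows", "arguments": {
  "rows": [
    [0, [0, 0, 0.1], 0],
    [0, [0, 0, 0.1], 0],
    [0, [0, 0, 0.05], 0],
    [0, [0, 0, 0], 0]
  ]
}}

```text
t: 10.12
tool_pos: [0.574, -0.287, 0.074]
tool_rot: [0.225, 3.133, -0.0]
contact_force: [0.1, 0.4, -4.0]
opening: 0.0169
grip_force: 60.9
```

Request:
{"name": "send_rows", "arguments": {
  "rows": [
    [0, [0, 0, 0.05], 0],
    [0, [0, 0, 0.05], 0],
    [0, [0, 0, 0], 0]
  ]
}}

```text
t: 10.5
tool_pos: [0.5743, -0.2871, 0.0737]
tool_rot: [0.225, 3.133, -0.0]
contact_force: [-1.4, 1.7, 1.8]
opening: 0.0172
grip_force: 61.7
```

Seated, with contact at z = 0.0737 as predicted. I'll release, rise and check.

Request:
{"name": "send_rows", "arguments": {
  "rows": [
    [5, [0, 0, 0], 0],
    [5, [0, 0, 0], 0],
    [5, [0, 0, 0], 0],
    [5, [0, 0, -1], 0],
    [5, [0, 0, -3], 0],
    [5, [0, 0, -5], 0],
    [5, [0, 0, -5], 0],
    [5, [-3, 0, 0], 0],
    [5, [-3, 0, 0], 0],
    [5, [0, 0, 0], 0]
  ]
}}

```text
t: 11.75
tool_pos: [0.6346, -0.2957, 0.2134]
tool_rot: [0.224, 3.133, -0.001]
contact_force: [-0.1, 0.6, -0.2]
opening: 0.0503
grip_force: 0.0
```

```bash
python3 - <<'E'
from h import *
im=cap('wrist','pics/wrist3.png')
o=ctrl.get_obs();print(o['t'],o['tool_pos'],o['q'].round(2),o['opening'],o['contact_force'].round(1))
C=cloud(im)
for lo,hi,nm in((.015,.033,'plate'),(.055,.085,'uplate'),(.09,.11,'rib')):
    m=((C[...,2]>lo)&(C[...,2]<hi)&(abs(C[...,0]-.573)<.1)&(abs(C[...,1]+.287)<.1)).astype(np.uint8)
    N,l,s,ce=cv2.connectedComponentsWithStats(m)
    for i in range(1,N):
        if s[i,4]>300:
            P=C[l==i];r=cv2.minAreaRect(P[:,:2].astype(np.float32)*1000);print(nm,s[i,4],np.median(P,0).round(4),[np.round(x,1) for x in r])
# console from the scene & side views
for n in('scene','side'):
    a=cap(n);C=cloud(a);print(n,C[...,2].shape)
    m=(C[...,2]>.066)&(C[...,2]<.071)&(np.hypot(C[...,0]-.570,C[...,1]-.288)<.07)
    print('rib cand',m.sum(),np.median(C[m],0) if m.any() else '')
E
```

```text
11.8 [ 0.63365495 -0.295598    0.21309643] [-0.54  0.23  1.44 -0.    1.46 -1.97] 0.05003625083047468 [ 0.3  0.4 -0.1]
plate 18085 [ 0.5722 -0.2873  0.0252] [array([ 573.9, -287.4]), array([150.8, 130.3]), np.float64(81.8)]
uplate 9706 [ 0.5623 -0.2865  0.0652] [array([ 574.4, -287. ]), array([ 64.4, 104.1]), np.float64(81.9)]
rib 2664 [ 0.5732 -0.287   0.0992] [array([ 574.9, -287.1]), array([18.1, 55.9]), np.float64(81.6)]
scene (480, 640)
rib cand 161 [0.5622483  0.28782088 0.0673053 ]
side (480, 640)
rib cand 53 [0.59505415 0.28899742 0.06697765]
```

The die is closed: the upper plate's top is at 65.2 mm against 65 expected, with yaw and centre matching. On to the console.

Request:
{"name": "send_rows", "arguments": {
  "rows": [
    [5, [0.9, 5.8, -0.5], 0],
    [5, [0.9, 5.8, -0.5], 0],
    [5, [0.9, 5.8, 0], 0],
    [5, [0.9, 5.8, 0], 0],
    [5, [0.9, 5.8, 0], 0],
    [5, [0.9, 5.8, 0], 0],
    [5, [0.9, 5.8, 0], 0],
    [5, [0.9, 5.8, 0], 0],
    [5, [0.9, 5.8, 0], 0],
    [5, [0.9, 5.8, 0], 0]
  ]
}}

```text
t: 13.15
tool_pos: [0.6265, 0.2926, 0.2233]
tool_rot: [0.226, 3.133, -0.0]
contact_force: [-0.2, -0.6, 1.1]
opening: 0.0497
grip_force: 0.0
```

Request:
{"name": "send_rows", "arguments": {
  "rows": [
    [5, [0, 0, 0], 0],
    [5, [0, 0, 0], 0]
  ]
}}

```text
t: 13.4
tool_pos: [0.6269, 0.2908, 0.2228]
tool_rot: [-0.225, -3.133, 0.001]
contact_force: [0.1, -0.5, -0.4]
opening: 0.0501
grip_force: 0.0
```

```bash
cat > k.py <<'E'
from h import *
import sys
def go(fn):
    im=cap('wrist',fn)
    o=ctrl.get_obs();R=cv2.Rodrigues(o['tool_rot'])[0]
    print(o['t'],o['tool_pos'].round(4),'q',o['q'].round(3),'yaw_y',np.degrees(np.arctan2(R[1,1],R[0,1])).round(1))
    C=cloud(im);near=np.hypot(C[...,0]-.571,C[...,1]-.288)<.11
    lum=im['frame'].max(2)
    def comp(m,nm,mn=30):
        N,l,s,ce=cv2.connectedComponentsWithStats(m.astype(np.uint8))
        for i in range(1,N):
            if s[i,4]>mn:
                P=C[l==i];r=cv2.minAreaRect(P[:,:2].astype(np.float32)*1000);print(nm,ce[i].round(),s[i,4],np.median(P,0).round(4),P.mean(0).round(4),[np.round(x,1) for x in r])
    top=near&(C[...,2]>.057)
    comp(top,'top',500)
    ring=near&(abs(C[...,2]-.064)<.0015);P=C[ring][:,:2]
    A=np.c_[2*P,np.ones(len(P))];c=np.linalg.lstsq(A,(P**2).sum(1),rcond=None)[0];print('ringfit',c[:2].round(4),np.sqrt(c[2]+c[0]**2+c[1]**2).round(4))
    comp(near&(C[...,2]>.0662)&(C[...,2]<.071),'rib',15)
    comp(near&(abs(C[...,2]-.057)<.0016)&(lum<90)&(np.hypot(C[...,0]-c[0],C[...,1]-c[1])<.042),'knob',60)
    comp(near&(abs(C[...,2]-.057)<.0025)&(lum>=110)&(np.hypot(C[...,0]-c[0],C[...,1]-c[1])<.039),'white',8)
go(sys.argv[1])
E
python3 k.py pics/wrist4.png
```

```text
13.45 [0.6271 0.2902 0.2229] q [ 3.260e-01  2.100e-01  1.455e+00 -1.000e-03  1.477e+00 -1.100e+00] yaw_y 81.7
top [300. 148.] 25041 [0.5599 0.2881 0.0605] [0.5658 0.2882 0.0612] [array([570.5, 287.4]), array([140.9, 141.1]), np.float64(74.8)]
top [306. 151.] 605 [0.567  0.2927 0.0576] [0.5676 0.2921 0.0577] [array([567.1, 293. ]), array([13. , 54.7]), np.float64(31.8)]
top [317. 421.] 56294 [0.6159 0.2928 0.2937] [0.6175 0.2921 0.2893] [array([622.7, 291.4]), array([128.6,  33.7]), np.float64(81.5)]
ringfit [0.5703 0.2875] 0.0505
rib [319. 223.] 108 [0.6213 0.2942 0.0681] [0.6212 0.2942 0.0681] [array([621.4, 294.2]), array([12.2,  4.9]), np.float64(7.6)]
knob [302. 155.] 998 [0.5705 0.2876 0.057 ] [0.5699 0.2884 0.057 ] [array([567.3, 292.7]), array([14. , 55.6]), np.float64(31.4)]
white [319. 140.] 150 [0.561  0.3031 0.0576] [0.5611 0.3031 0.0576] [array([561.3, 302.8]), array([ 2.6, 30.7]), np.float64(31.3)]
```

View pics/wrist4.png

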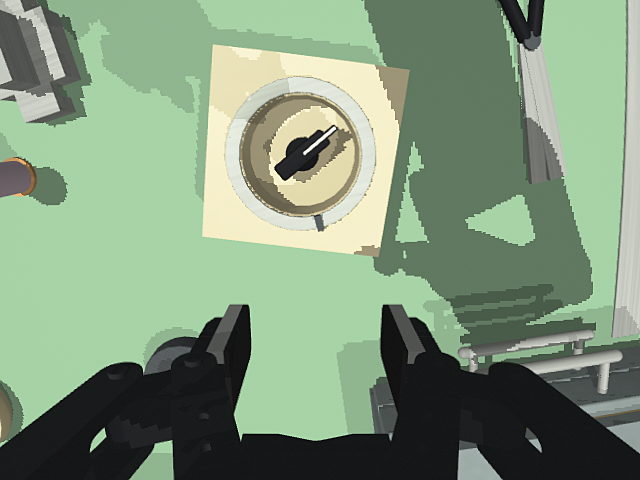

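The wrist view shows the knob's white line pointing to (335,127) and the index rib at (320,223). The pointer is at 121.4° and the rib at 7.5°, so the knob turns 114° clockwise about axis (0.5704, 0.2875).

Request:
{"name": "send_rows", "arguments": {
  "rows": [
    [3.5, [0, 0, 0], 10],
    [3.5, [0, 0, 0], 10],
    [3.5, [0, 0, 0], 10],
    [3.5, [0, 0, 0], 10],
    [3.5, [0, 0, 0], 10.3],
    [3.5, [2.7, -5, 0], 0],
    [3.5, [0, 0, 5], 0],
    [3.5, [0, 0, 5], 0],
    [3.5, [0, 0, 2], 0],
    [3.5, [0, 0, 0], 0]
  ]
}}

```text
t: 14.7
tool_pos: [0.57, 0.2869, 0.1015]
tool_rot: [-1.537, -2.738, 0.004]
contact_force: [0.4, 0.2, 0.6]
opening: 0.0348
grip_force: 0.0
```

Request:
{"name": "send_rows", "arguments": {
  "rows": [
    [3.5, [0, 0, 0], 0],
    [3.5, [0, 0, 0], 0]
  ]
}}

```text
t: 14.95
tool_pos: [0.5723, 0.2887, 0.1056]
tool_rot: [1.535, 2.738, 0.005]
contact_force: [-0.7, -0.2, -0.6]
opening: 0.0349
grip_force: 0.0
```

```bash
cat > e.py <<'E'
from h import *
o=ctrl.get_obs();R=cv2.Rodrigues(o['tool_rot'])[0]
d=R.T@(np.array([.5704,.2875,.031])-o['tool_pos'])
print(o['t'],o['tool_pos'].round(4),'to go cm',(d*100).round(2),'yaw_x',np.degrees(np.arctan2(R[1,0],R[0,0])).round(2),o['q'].round(2),o['opening'],o['contact_force'].round(1),o['wrist_torque'].round(2))
E
python3 e.py
```

```text
14.95 [0.5723 0.2887 0.1056] to go cm [ 0.   -0.25  7.45] yaw_x 121.46 [ 0.35  0.19  1.68 -0.    1.27 -0.2 ] 0.03489783755504288 [-0.7 -0.2 -0.6] [ 0.   -0.03  0.03]
```

Request:
{"name": "send_rows", "arguments": {
  "rows": [
    [3.5, [0, -0.2, 2.5], 0],
    [3.5, [0, 0, 2], 0],
    [3.5, [0, 0, 1.5], 0],
    [3.5, [0, 0, 1], 0],
    [3.5, [0, 0, 0.4], 0],
    [3.5, [0, 0, 0], 0],
    [3.5, [0, 0, 0], 0]
  ]
}}

```text
t: 15.82
tool_pos: [0.5694, 0.2874, 0.0296]
tool_rot: [1.535, 2.74, 0.002]
contact_force: [-0.4, -1.0, 1.0]
opening: 0.035
grip_force: 0.0
```

```bash
python3 e.py
```

```text
15.825 [0.5694 0.2874 0.0296] to go cm [-0.04  0.09 -0.14] yaw_x 121.47 [ 0.35  0.28  1.72 -0.    1.14 -0.2 ] 0.034951657872522086 [-0.4 -1.   1. ] [-0.05 -0.04 -0.04]
```

Close gently, then turn clockwise 114° at a moderate pace.

Request:
{"name": "send_rows", "arguments": {
  "rows": [
    [0, [0, 0.08, 0], 0],
    [0, [0, 0, 0], 0],
    [0, [0, 0, 0], 0],
    [0, [0, 0, 0], 0]
  ],
  "newtons": 40
}}

```text
t: 16.32
tool_pos: [0.5704, 0.2881, 0.0296]
tool_rot: [1.535, 2.739, 0.003]
contact_force: [2.2, 2.9, 2.4]
opening: 0.0135
grip_force: 42.0
```

Request:
{"name": "send_rows", "arguments": {
  "rows": [
    [0, [0, 0, 0], 6],
    [0, [0, 0, 0], 6],
    [0, [0, 0, 0], 6],
    [0, [0, 0, 0], 6],
    [0, [0, 0, 0], 6],
    [0, [0, 0, 0], 6],
    [0, [0, 0, 0], 6],
    [0, [0, 0, 0], 6],
    [0, [0, 0, 0], 6],
    [0, [0, 0, 0], 6]
  ]
}}

```text
t: 17.58
tool_pos: [0.5712, 0.2882, 0.0297]
tool_rot: [2.702, 1.601, 0.007]
contact_force: [6.4, 2.4, -0.2]
opening: 0.0131
grip_force: 41.7
```

```bash
python3 e.py
```

```text
17.575 [0.5712 0.2882 0.0297] to go cm [-0.1  -0.04 -0.13] yaw_x 61.29 [ 0.35  0.28  1.72 -0.    1.14  0.85] 0.013140545871698649 [ 6.4  2.4 -0.2] [ 0.46 -0.79  0.14]
```

Request:
{"name": "send_rows", "arguments": {
  "rows": [
    [0, [-0.05, 0, 0], 6],
    [0, [0, 0, 0], 6],
    [0, [0, 0, 0], 6],
    [0, [0, 0, 0], 6],
    [0, [0, 0, 0], 6],
    [0, [0, 0, 0], 6],
    [0, [0, 0, 0], 6],
    [0, [0, 0, 0], 6],
    [0, [0, 0, 0], 5.8],
    [0, [0, 0, 0], 0]
  ]
}}

```text
t: 18.82
tool_pos: [0.5716, 0.2876, 0.0297]
tool_rot: [-3.133, -0.209, -0.009]
contact_force: [7.9, 2.7, -2.3]
opening: 0.0134
grip_force: 41.5
```

Request:
{"name": "send_rows", "arguments": {
  "rows": [
    [0, [0, 0, 0], 0],
    [0, [0, 0, 0], 0]
  ]
}}

```text
t: 19.08
tool_pos: [0.5716, 0.2876, 0.0297]
tool_rot: [-3.133, -0.209, -0.009]
contact_force: [7.7, 2.6, -2.8]
opening: 0.0134
grip_force: 41.5
```

```bash
python3 e.py
```

```text
19.075 [0.5716 0.2876 0.0297] to go cm [-0.12 -0.01 -0.13] yaw_x 7.65 [ 0.35  0.28  1.72 -0.    1.14  1.79] 0.013395030838499553 [ 7.7  2.6 -2.8] [ 0.46 -1.13 -0.1 ]
```

Request:
{"name": "send_rows", "arguments": {
  "rows": [
    [3.5, [0, 0, 0], 0],
    [3.5, [0, 0, 0], 0],
    [3.5, [0, 0, 0], 0],
    [3.5, [0, 0, -1], 0],
    [3.5, [0, 0, -4], 0],
    [3.5, [0, 0, -5], 0],
    [3.5, [0, 0, -5], 0],
    [3.5, [0, 0, -4], 0],
    [3.5, [-5, 0, 0], 0],
    [3.5, [0, 0, 0], 0]
  ]
}}

```text
t: 20.32
tool_pos: [0.5171, 0.2802, 0.219]
tool_rot: [3.134, 0.212, -0.002]
contact_force: [1.0, -0.2, 0.7]
opening: 0.0351
grip_force: 0.0
```

Request:
{"name": "send_rows", "arguments": {
  "rows": [
    [3.5, [0, 0, 0], 0],
    [3.5, [0, 0, 0], 0]
  ]
}}

```text
t: 20.58
tool_pos: [0.5205, 0.2806, 0.2191]
tool_rot: [-3.134, -0.21, -0.001]
contact_force: [-1.0, 0.5, 0.3]
opening: 0.0347
grip_force: 0.0
```

```bash
python3 k.py pics/wrist5.png
```

```text
20.625 [0.5205 0.2805 0.219 ] q [ 0.369 -0.019  1.706 -0.     1.454  1.806] yaw_y -82.3
top [315. 153.] 25437 [0.5813 0.29   0.0605] [0.5754 0.2881 0.0612] [array([570.4, 287.4]), array([141.2, 140.8]), np.float64(74.7)]
top [315. 157.] 682 [0.5737 0.2886 0.0576] [0.5738 0.288  0.0577] [array([576.8, 287.9]), array([54.4, 12.8]), np.float64(7.4)]
top [316. 421.] 56980 [0.5309 0.2813 0.2903] [0.5295 0.2814 0.2856] [array([524.1, 280.8]), array([ 33.6, 125.3]), np.float64(7.5)]
ringfit [0.5706 0.2876] 0.0504
rib [315.  87.] 142 [0.6213 0.294  0.0684] [0.6213 0.294  0.0683] [array([621.3, 294. ]), array([11.3,  4.8]), np.float64(7.5)]
knob [315. 159.] 1025 [0.5719 0.2874 0.0571] [0.5728 0.2877 0.0571] [array([576.6, 288.4]), array([54.6, 13.5]), np.float64(7.9)]
white [315. 137.] 127 [0.5882 0.2899 0.0577] [0.5881 0.2899 0.0576] [array([588.1, 289.9]), array([30. ,  1.5]), np.float64(7.6)]
white [321. 186.] 27 [0.5521 0.2793 0.0559] [0.5532 0.2806 0.056 ] [array([553.6, 280.5]), array([ 6.3, 15.1]), np.float64(60.8)]
```

View pics/wrist5.png

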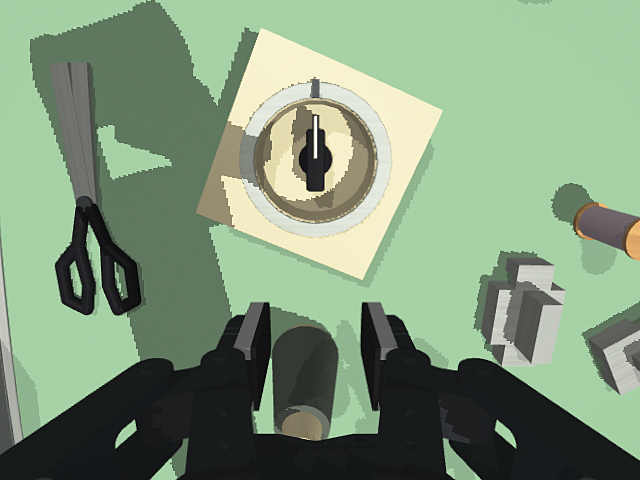

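The white line at (315,137) points straight at the rib at (315,87): 7.6° against 7.5°. The tool is clear of everything, so I'm handing in.

```bash
python3 -c "
from station import ctrl
print(ctrl.finish_job())"
```

```text
the job is handed in; nothing more can be done
None
```

The die is closed with the original upper half fully home, nose over nose, the knob's pointer is on the index rib to within about 0.1°, and the job was handed in at about 21 s of the 72 s allowed.

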